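# Load the zoom eyepiece into the toggle retainer

## Robot

A 7-joint arm with a two-finger parallel gripper is mounted at the origin on the work surface. World frame = base frame: x ahead of the robot, y to its left, z up, the work surface at z = 0. Lengths are in m, angles in rad, forces in N, time in s.
With the tool pointing down it reaches from about 0.425 to 0.925 m from the base axis. Payload 6.8 kg.
Tool frame: the origin (TCP) lies at the very end of the fingers, on their centre line; the grasp point (between the pads) lies r.pinch_z behind it (r.pinch_z is the distance from the TCP to the grasp point, in m); z points along the fingers, y is the line along which they close (so a half turn about z gives the same grasp; the last joint's range is limited). The gripper opens to 88 mm and grips with 3 to 60 N. Pads are 20 mm wide; open, the fingers measure 115 mm over their backs; the gripper's body (75 mm by 178 mm) begins 61 mm behind the grasp point.
Start: joints at [-0.108, 0.477, 0.022, 1.555, -0.011, 1.109, -0.083], TCP at [0.675, 0, 0.223] pointing down, gripper open.
Joint ranges: [-2.96, 2.96], [-0.34, 2.1], [-1.41, 1.46], [0.24, 2.44], [-1.37, 4.51], [0.17, 1.92], [-2.96, 2.96]. Speed limits (rad/s): [2.39, 2.39, 3.14, 3.14, 3.14, 3.14, 3.14].

## Interface

Orientations are given as a unit quaternion [x, y, z, w].
In Python, from plant import r gives the robot as it stands.
- The arm moves only by the tool send_rows, never from a script. Its argument "increments" is a list of rows, each a list of 5 numbers: the opening, from 0 (shut) to 1 (fully open), then the shift along the world's x, y, z in m, then the turn about the world's z in rad. In form: [[hand, dx, dy, dz, roll], ...]. A call has 1 to 8 rows; each row is the pose to reach, as a shift and turn from the pose commanded when the call began; what a row does not reach only later rows make up. A row lasts 1/12 s, in which the tool goes at most 41.7 mm and 7.16 degrees, less where a joint would pass 70% of its speed; a pose out of reach is approached as far as the arm can. A call with a gripper value outside its range is refused whole. The fingers move at their own pace and stop on an object; the grip force is fixed at half the most. Time passes only in rows, so rows that repeat a pose let the fingers close. It gives the time, the measured TCP pose, the force, the opening and the grip force at its end, in the units of the state.
- r.read_state(): the state, without advancing time (a new reading comes with each control period).
- r.camera(name): name is "scene" or "side" or "wrist"; returns (picture, depth): 420x560x3 uint8, red, green, blue; 420x560 float32, m along the optical axis (not along the pixel's ray), 0 where there is no reading.
- r.camera_model(name): a dict with "fx", "fy", "cx", "cy" (pixels), "T" (4x4, takes a point from camera to world coordinates). Camera axes: x right, y up, looking along -z (the intrinsics and any distortion apply to the point x, -y, -z); pixel columns grow to the right and rows downward; lengths in m; the calibration is good to about 2 mm. A picture is of the moment at which its call begins: read the wrist's pose just before it. camera_model takes no time and is no camera call; for the wrist camera it gives the pose at the moment of the call.
- r.sign_off(): hands the job in; it is judged then, once.
The state is a dict: "time_s": time; "q": joint angles; "qvel": joint speeds; "joint_torque": joint torques, N m; "tcp_pos": TCP position; "tool_rot": TCP orientation; "force": force on the tool from outside, world axes, zero at the start; "wrist_torque": the same for the moment, N m; "width": finger opening in m; "gripper_force": force on a finger pad.
Only numpy, scipy, OpenCV 4.12 (cv2) and the standard library are available. Lean on these libraries where they do the work, as an engineer would, in place of code of your own. Each camera call takes 0.05 s, during which the arm holds its last target. There are 200 camera calls.

## Task

Push the plywood carrier with the zoom eyepiece in it along the bench, through the narrow gap between the two steel posts, until its leading side is square against the aluminium end stop; then push the red grip of the toggle over and fully down above the eyepiece. Only push: never lift or tip the carrier, do not touch the eyepiece itself with the robot, and leave the other things on the bench where they stand. Finish with the robot clear of everything.

Things in the scene. Friction and masses are not known exactly. Their poses are not given: they have to be found in the camera images.
- station: loading station fixed to the bench. Origin on the bench midway between two round steel posts (36 mm diameter, 40 mm high, centres at y = +67 and -67 mm: a 98 mm gap). +x is the direction of the push through the gap, z up. Between posts and end stop is the bay, bare bench with a thin painted line on each side
- stop_face (a point): bottom middle of the end stop's face that looks at the posts, at bench level, 163 mm along station +x. The stop is an aluminium bar 70 mm wide, 28 mm high, 12 mm thick; the toggle's bracket stands right behind it
- carrier: loose plywood block, 96 mm along its x, 90 mm along its y, 28 mm high, upright sides, 0.15 to 0.31 kg; the eyepiece stands in its middle. Origin at the centre of its underside. It starts before the posts (station x -135 to -200 mm), its x within 15 degrees of the station's x. Home, its centre is at station x = 115 mm, y = 0
- eyepiece: zoom eyepiece in glossy black plastic, 0.16 kg, standing loosely in the carrier's hole, barrel 24 mm deep in it; visible part 46 mm in diameter, top 64 mm above the bench. Origin at the lower end of the barrel, 4 mm above the bench; z up its axis
- toggle (a joint): toggle lever angle: 0 upright, negative leaning back away from the posts, positive swung over the bay, 1.57 rad level (hard stop, fully down; its rubber pad then hangs 3 mm over the eyepiece). Stiff hinge, stays where left; about 1.5 N at the grip moves it. Hinge axis parallel to station y, at station x = 195 mm, 80 mm above the bench
- grip (a point): point on the axis of the round red grip, 110 mm from the hinge axis. The grip is 20 mm in diameter and spans 83 to 138 mm from the hinge axis; between it and the hinge is a flat steel bar 18 mm wide, 10 mm thick
- cheshire: chrome Cheshire collimating tool, standing, 38 mm diameter, 70 mm high; leave alone. Origin at the centre of its foot
- laser: blue aluminium laser collimator lying down, 36 mm square body 60 mm long with a 35 mm barrel at +x, 36 mm high; leave alone. Origin under the middle of the square body
- counterweight: stainless counterweight disc, 70 mm diameter, 43 mm high; leave alone. Origin at the centre of its underside
- plossl: small black fixed eyepiece, standing, 38 mm diameter, 45 mm high; leave alone. Origin at the centre of its foot
- cap: black dust cap lying flat, 44 mm diameter, 14 mm high; leave alone. Origin at the centre of its underside
- adapter: aluminium adapter ring lying flat, 52 mm diameter, 20 mm high; leave alone. Origin at the centre of its underside
- jar: amber glass jar with white lid, 48 mm diameter, 75 mm high; leave alone. Origin at the centre of its underside
Things that resemble listed ones, but are neither listed nor needed, are in the scene too. Of the things that look like the carrier, take the one that is farthest to the robot's right at the start.

How it is judged:
On the way, in this order (a step that is already met when the one before it is completed fails the run):
1. the carrier is between the two posts (x of carrier in the frame of station between -0.03 and 0.03 m and y of carrier in the frame of station between -0.012 and 0.012 m), for 0.1 s.
2. the carrier is home against the stop while the toggle is still up (x of carrier in the frame of station above 0.107 m and y of carrier in the frame of station between -0.012 and 0.012 m and angle between the x axis of carrier and the x axis of station, either way round below 0.2 rad and value of joint toggle below 0.6 rad), for 0.2 s.
3. the toggle is fully down (value of joint toggle above 1.47 rad), for 0.2 s.
At the end, for the whole second after the job is handed in: the carrier lies flat in the bay past the posts, its leading side within 8 mm of the stop, within 12 mm of the middle and within 0.2 rad of square; the eyepiece is seated in it; the toggle is within 0.1 rad of fully down; all is at rest (x of carrier in the frame of station above 0.107 m and y of carrier in the frame of station between -0.012 and 0.012 m and angle between the x axis of carrier and the x axis of station, either way round below 0.2 rad and value of joint toggle above 1.47 rad and height (world z) of carrier below 0.005 m and angle between carrier's own z axis and vertical below 0.06 rad and horizontal distance between eyepiece and carrier below 0.005 m and height (world z) of eyepiece below 0.009 m and linear speed of each of carrier, eyepiece below 0.01 m/s); the robot touches nothing.
It fails at once if the carrier is lifted or tipped (height (world z) of carrier above 0.01 m or angle between carrier's own z axis and vertical above 0.2 rad).
It fails at once if the eyepiece comes out of its seat or tilts (height (world z) of eyepiece above 0.014 m or angle between eyepiece's own z axis and vertical above 0.3 rad).
It fails at once if the robot touches the eyepiece (contact force between any of the fingers, the arm and eyepiece above 0.3 N).
It fails at once if one of the other things on the bench is moved by more than 15 mm (distance of any of cheshire, laser, counterweight, plossl, cap, adapter, jar from where it was at the start of the episode above 0.015 m).
It also fails if it takes over 72 s, if anything falls off the work surface, if the arm or the gripper's body presses on something with over 40 N, if the wrist force passes 120 N, or if a joint passes its speed limit or range.

## Working session

There is one attempt and no reset: what is moved stays moved. The work goes in short steps, Python scripts to look and compute and a tool call to move; the robot and the scene stay as the last step left them, time stands still between calls to the robot, and variables do not carry over. Pictures are saved under pics/ and viewed, at most 10 in all, crops included, and the job is handed in when it is done.

Besides the shell and the picture viewer there is one more tool, called after ">>>" by a JSON object that holds its "api" and its "payload". send_rows: Moves the arm, as the interface text tells. Its arguments: {"type":"object","properties":{"increments":{"type":"array"}},"required":["increments"]}

```bash
mkdir -p pics && cat > h.py <<'E'
import numpy as np, cv2
from plant import r
def snap(n,f):
    p,d=r.camera(n); m=r.camera_model(n)
    cv2.imwrite('pics/%s.png'%f,p[:,:,::-1]); np.savez('pics/%s.npz'%f,p=p,d=d,**{k:m[k] for k in('fx','fy','cx','cy','T')})
    return p,d,m
def load(f): 
    z=np.load('pics/%s.npz'%f); return z['p'],z['d'],z
def cloud(d,m):
    v,u=np.mgrid[:d.shape[0],:d.shape[1]]
    c=np.stack([(u-m['cx'])/m['fx']*d,-(v-m['cy'])/m['fy']*d,-d],-1)
    return c@m['T'][:3,:3].T+m['T'][:3,3]
def ray(u,v,z,m):
    c=m['T'][:3,:3]@np.array([(u-m['cx'])/m['fx'],-(v-m['cy'])/m['fy'],-1]); o=m['T'][:3,3]
    return o+c*(z-o[2])/c[2]
E
python3 - <<'E'
from h import *
for n in('scene','side','wrist'):
    p,d,m=snap(n,n+'0'); print(n,m['T'].round(3).tolist(),m['fx'],[k for k in m],(d>0).mean())
print(r.read_state(), r.pinch_z)
E
```

```text
scene [[0.044, -0.806, 0.59, 1.358], [0.999, 0.031, -0.032, 0.008], [0.008, 0.591, 0.806, 1.181], [0.0, 0.0, 0.0, 1.0]] 489.1822274447904 ['fx', 'fy', 'cx', 'cy', 'T'] 0.9959438775510204
side [[0.894, 0.3, -0.332, 0.245], [-0.447, 0.617, -0.648, -0.662], [0.011, 0.728, 0.686, 0.904], [0.0, 0.0, 0.0, 1.0]] 442.8032989170409 ['fx', 'fy', 'cx', 'cy', 'T'] 0.995969387755102
wrist [[1.0, 0.0, 0.001, 0.674], [-0.001, 0.964, 0.267, 0.074], [-0.001, -0.267, 0.964, 0.385], [0.0, 0.0, 0.0, 1.0]] 368.11607320165825 ['fx', 'fy', 'cx', 'cy', 'T'] 0.9957525510204082
{'time_s': 0.15, 'q': array([-0.10812645,  0.47759007,  0.02233876,  1.55619422, -0.01151422,
        1.10930122, -0.08310584]), 'qvel': array([-0.00055203, -0.00263928,  0.00090965, -0.00276636,  0.00067228,
        0.00030949,  0.00042297]), 'joint_torque': array([ 2.56581799e-03, -5.83290482e+01,  1.53667007e+00, -2.72875071e+01,
       -5.42110554e-02,  1.44432642e-02,  8.67239464e-05]), 'tcp_pos': array([6.74544098e-01, 2.14733687e-05, 2.21931142e-01]), 'tool_rot': array([ 7.07092689e-01,  7.07120544e-01, -5.09421085e-04, -4.54328783e-04]), 'force': array([-0.71526854, -0.56665274,  0.22639931]), 'wrist_torque': array([-0.05123285, -0.04708948, -0.0855064 ]), 'gripper_force': 0.0, 'width': 0.08796701443787174} 0.0187
```

View pics/scene0.png

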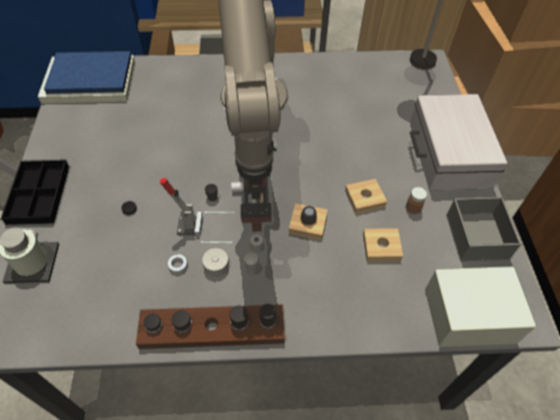

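View pics/side0.png

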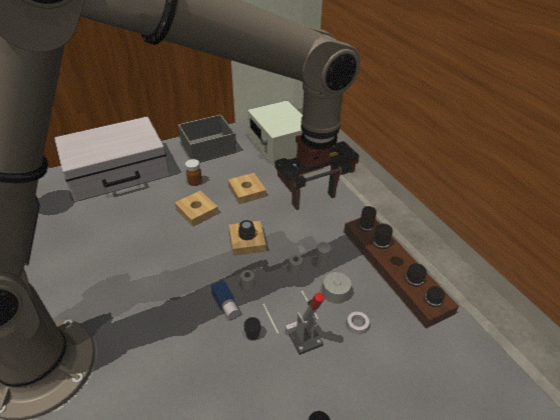

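Both views show three plywood blocks: scene (308,221) with the eyepiece, (366,194) empty and (383,243) empty. Image right is the robot's left, so the carrier is the leftmost one, (308,221). The toggle is at scene (185,220) with its red grip at (166,185). There are three grey cylinders in the side view, at (247,278), (295,263) and (323,252): two posts and probably the Cheshire. I'll measure these next.

```bash
python3 - <<'E'
from h import *
from scipy import ndimage as ni
for f in('scene0','side0'):
    p,d,m=load(f); P=cloud(d,m)
    z=P[...,2]
    ok=(d>0)&(abs(P[...,1])<.45)&(P[...,0]>.35)&(P[...,0]<1.0)&(z>.012)&(z<.2)
    l,n=ni.label(ok)
    print(f,'bench z',np.median(z[(abs(z)<.02)&(P[...,0]>.5)&(P[...,0]<.9)]))
    for i,s in enumerate(ni.find_objects(l),1):
        k=l==i
        if k.sum()<25: continue
        t=np.percentile(z[k],95); top=k&(z>t-.008); c=P[top]
        print((s[1].start,s[0].start,s[1].stop,s[0].stop),k.sum(),'top',t.round(3),'c',c.mean(0).round(3),'min',c.min(0)[:2].round(3),'max',c.max(0)[:2].round(3),np.median(p[k],0))
ims=[]
for f,b in(('scene0',(150,160,330,280)),('side0',(190,170,390,370))):
    p=load(f)[0][b[1]:b[3],b[0]:b[2],::-1]; ims.append(cv2.resize(p,(400,int(400*p.shape[0]/p.shape[1])),interpolation=3))
h=max(i.shape[0] for i in ims)
cv2.imwrite('pics/crop.png',np.hstack([cv2.copyMakeBorder(i,0,h-i.shape[0],0,0,0) for i in ims]))
E
```

```text
scene0 bench z 0.0003192214510678859
(345, 179, 387, 212) 856 top 0.032 c [0.478 0.326 0.028] min [0.423 0.269] max [0.532 0.382] [211. 174. 120.]
(231, 182, 243, 193) 118 top 0.036 c [ 0.434 -0.059  0.032] min [ 0.42  -0.076] max [ 0.446 -0.043] [159.5 151.5 143.5]
(162, 183, 202, 235) 621 top 0.188 c [ 0.561 -0.228  0.189] min [ 0.549 -0.24 ] max [ 0.569 -0.216] [90. 82. 76.]
(205, 184, 218, 200) 163 top 0.048 c [ 0.455 -0.135  0.045] min [ 0.434 -0.152] max [ 0.475 -0.117] [54. 51. 49.]
(406, 190, 415, 212) 99 top 0.075 c [0.521 0.447 0.072] min [0.504 0.443] max [0.537 0.45 ] [90. 66. 47.]
(252, 197, 262, 203) 34 top 0.047 c [0.503 0.002 0.043] min [ 0.491 -0.014] max [0.511 0.013] [84.5 81.  67.5]
(121, 201, 136, 213) 111 top 0.018 c [ 0.488 -0.379  0.015] min [ 0.466 -0.4  ] max [ 0.51  -0.359] [46. 43. 42.]
(289, 204, 328, 238) 961 top 0.065 c [0.564 0.145 0.064] min [0.541 0.126] max [0.585 0.164] [179. 148. 105.]
(363, 229, 403, 261) 1029 top 0.032 c [0.651 0.346 0.028] min [0.601 0.297] max [0.699 0.397] [213. 176. 120.]
(250, 235, 263, 251) 174 top 0.045 c [ 0.637 -0.004  
[... 1643 characters left out ...]
 [77. 75. 69.]
(322, 272, 351, 301) 669 top 0.042 c [ 0.686 -0.118  0.039] min [ 0.652 -0.151] max [ 0.72 -0.08] [143. 140. 129.]
(211, 280, 239, 318) 564 top 0.037 c [ 0.424 -0.025  0.034] min [ 0.404 -0.077] max [0.443 0.02 ] [40. 53. 74.]
(285, 298, 322, 342) 629 top 0.184 c [ 0.545 -0.235  0.188] min [ 0.541 -0.244] max [ 0.555 -0.222] [80. 76. 71.]
(347, 311, 369, 332) 241 top 0.021 c [ 0.681 -0.222  0.018] min [ 0.655 -0.247] max [ 0.708 -0.196] [174. 165. 160.]
(244, 317, 260, 338) 278 top 0.046 c [ 0.449 -0.136  0.044] min [ 0.431 -0.154] max [ 0.466 -0.116] [41. 39. 38.]
(308, 411, 329, 420) 124 top 0.016 c [ 0.489 -0.37   0.014] min [ 0.468 -0.384] max [ 0.505 -0.358] [29. 27. 28.]
```

View pics/crop.png

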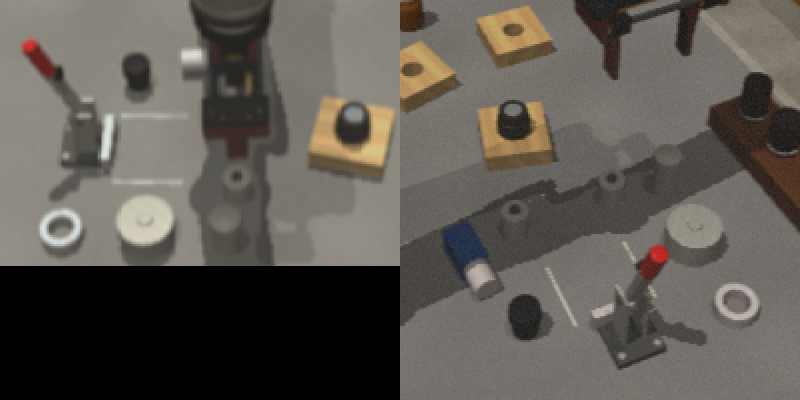

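View pics/wrist0.png

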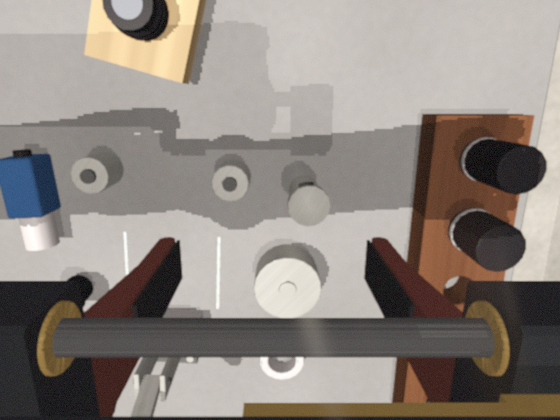

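The close crop confirms the choice: the carrier holding the eyepiece, at crop (350,137). It has bare bench around it and the station lies toward world −y. The wrist view shows the posts at (90,176) and (231,182), the Cheshire at (308,205), the laser at (30,190) and the painted lines near x=126 and x=218. I'll move above the carrier and look from there.

>>> {"api": "send_rows", "payload": {"increments": [[1, -0.03, 0.02, 0, 0], [1, -0.06, 0.045, 0, 0], [1, -0.09, 0.065, 0, 0], [1, -0.11, 0.08, 0, 0], [1, -0.11, 0.08, 0, 0], [1, -0.11, 0.08, 0, 0]]}}

```text
time_s: 0.65
tcp_pos: [0.5642, 0.0811, 0.2229]
tool_rot: [0.706, 0.708, 0.0, -0.0]
force: [-0.4, -1.2, -0.4]
width: 0.0879
gripper_force: 0.0
```

```bash
cat > meas.py <<'E'
from h import *
from scipy import ndimage as ni
import sys
def wood(p,d,m,ref):
    P=cloud(d,m); hsv=cv2.cvtColor(p,cv2.COLOR_RGB2HSV)
    k=(hsv[...,1]>70)&(hsv[...,0]<30)&(hsv[...,2]>90)&(abs(P[...,2]-.028)<.008)&(np.hypot(P[...,0]-ref[0],P[...,1]-ref[1])<.09)
    k=ni.binary_opening(k)
    v,u=np.nonzero(k)
    W=np.array([ray(a,b,.028,m)[:2] for a,b in zip(u,v)]).astype(np.float32)
    (c,s,a)=cv2.minAreaRect(W*1000)
    return c,s,a,len(u)
def tops(p,d,m,lo,hi,refs,rad,z):
    P=cloud(d,m); out=[]
    for q in refs:
        k=(P[...,2]>lo)&(P[...,2]<hi)&(np.hypot(P[...,0]-q[0],P[...,1]-q[1])<rad)
        v,u=np.nonzero(k); 
        if len(u)<20: out.append(None); continue
        W=np.array([ray(a,b,z,m)[:2] for a,b in zip(u,v)]).astype(np.float32)
        (c,rr)=cv2.minEnclosingCircle(W*1000); out.append((np.round(c,1),round(rr,1),W.mean(0).round(4),len(u)))
    return out
E
python3 - <<'E'
from meas import *
p,d,m=snap('wrist','wrist1'); s=r.read_state(); print(s['tcp_pos'],s['force'],s['time_s'])
for f,pt in(('wrist0',1),('wrist1',1),('scene0',1),('side0',1)):
    p,d,m=load(f)
    try: print(f,'carrier',wood(p,d,m,(.56,.145)))
    except Exception as e: print(e)
    print(' posts',tops(p,d,m,.034,.05,[(.4995,.001),(.633,-.005)],.032,.04))
E
```

```text
[0.5652061  0.07985495 0.22284809] [ 0.01090181 -0.05917345  0.62088416] 0.7
wrist0 carrier ((557.3137817382812, 135.75897216796875), (70.9991683959961, 91.90634155273438), 74.34149169921875, 4961)
 posts [(array([500.1,   5.4]), 19.0, array([0.5   , 0.0053], dtype=float32), 1151), (array([632.5,  -2.6]), 18.2, array([ 0.6326, -0.0024], dtype=float32), 1069)]
wrist1 carrier ((560.920166015625, 146.45907592773438), (95.12824249267578, 89.4041519165039), 74.19837951660156, 5997)
 posts [(array([500.3,   4.3]), 18.8, array([0.4998, 0.0048], dtype=float32), 954), (array([632. ,  -3.5]), 19.0, array([ 0.6323, -0.0032], dtype=float32), 935)]
scene0 carrier ((564.3943481445312, 145.193603515625), (95.99357604980469, 94.93549346923828), 74.26087951660156, 639)
 posts [(array([ 4.962e+02, -4.000e-01]), 15.9, array([0.5005, 0.0008], dtype=float32), 34), (array([637.4,  -5.6]), 19.0, array([ 0.6371, -0.005 ], dtype=float32), 123)]
side0 carrier ((555.9402465820312, 141.9268341064453), (103.50646209716797, 90.15449523925781), 74.37039947509766, 581)
 posts [(array([4.965e+02, 2.000e-01]), 19.4, array([4.957e-01, 4.000e-04], dtype=float32), 138), (array([628.9,  -8.5]), 19.8, array([ 0.6284, -0.0073], dtype=float32), 123)]
```

View pics/wrist1.png

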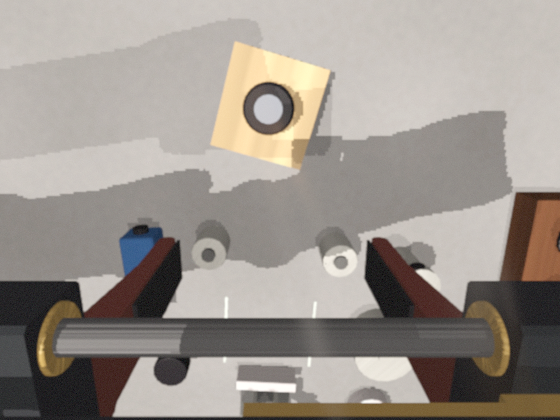

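The wrist image shows the carrier at (270,105), turned by about 12.5° and about 14 mm off the gap's centre line. The posts are at (209,253) and (340,260), and the stop's top is near (266,380). Station +x runs along about world (−0.058, −0.998) from (0.566, 0.001). I'll first shift and square the carrier with a side push, gripper shut, ahead of its centre on the low-x side.

>>> {"api": "send_rows", "payload": {"increments": [[0, -0.035, 0.022, 0, -0.03], [0, -0.07, 0.044, 0, -0.058], [0, -0.095, 0.065, 0, -0.058], [0, -0.095, 0.065, 0, -0.058], [0, -0.095, 0.065, -0.03, -0.058], [0, -0.095, 0.065, -0.07, -0.058], [0, -0.095, 0.065, -0.11, -0.058], [0, -0.095, 0.065, -0.14, -0.058]]}}

```text
time_s: 1.37
tcp_pos: [0.4708, 0.1435, 0.0802]
tool_rot: [0.728, 0.686, -0.0, 0.0]
force: [-0.2, 0.3, -0.6]
width: 0.0378
gripper_force: 0.0
```

>>> {"api": "send_rows", "payload": {"increments": [[0, 0, 0, -0.035, 0], [0, 0, 0, -0.06, 0], [0, 0, 0, -0.072, 0], [0, 0, 0, -0.072, 0], [0, 0.008, 0, -0.072, 0], [0, 0.016, 0, -0.072, 0], [0, 0.021, 0, -0.072, 0], [0, 0.021, 0, -0.072, 0]]}}

```text
time_s: 2.03
tcp_pos: [0.4942, 0.1452, 0.012]
tool_rot: [0.728, 0.686, 0.002, 0.001]
force: [-0.2, 0.2, -0.9]
width: 0.0002
gripper_force: 0.0
```

>>> {"api": "send_rows", "payload": {"increments": [[0, 0.004, 0, 0, 0], [0, 0.008, 0, 0, 0], [0, 0.012, 0, 0, 0], [0, 0.016, 0, 0, 0], [0, 0.02, 0, 0, 0], [0, 0.023, 0, 0, 0], [0, 0.025, 0, 0, 0], [0, 0.025, 0, 0, 0]]}}

```text
time_s: 2.7
tcp_pos: [0.5166, 0.1449, 0.0106]
tool_rot: [0.727, 0.686, 0.0, 0.0]
force: [-0.9, -0.7, 0.3]
width: 0.0005
gripper_force: 0.5
```

```bash
python3 - <<'E'
from meas import *
s=r.read_state(); print(s['tcp_pos'],s['force'],s['time_s'],s['width'])
for f in('scene','side'):
    p,d,m=snap(f,f+'1'); print(wood(p,d,m,(.57,.145)))
E
```

```text
[0.51662671 0.14493098 0.01056462] [-0.94623099 -0.72036191  0.33639447] 2.7 0.00047974384824895646
((581.0366821289062, 147.05653381347656), (96.22299194335938, 93.87593841552734), 78.51496124267578, 558)
((573.371337890625, 138.23526000976562), (86.9239730834961, 84.32526397705078), 74.3907241821289, 318)
```

>>> {"api": "send_rows", "payload": {"increments": [[0, -0.02, 0, 0.005, 0], [0, -0.02, 0, 0.045, 0], [0.6, -0.015, -0.02, 0.085, 0], [0.6, 0.0, -0.04, 0.125, 0], [0.6, 0.03, -0.05, 0.165, 0], [0.6, 0.05, -0.055, 0.205, 0], [0.6, 0.055, -0.06, 0.21, 0], [0.6, 0.055, -0.06, 0.21, 0]]}}

```text
time_s: 3.47
tcp_pos: [0.5776, 0.0835, 0.2271]
tool_rot: [0.729, 0.685, 0.006, 0.004]
force: [0.2, 0.1, 0.6]
width: 0.0372
gripper_force: 0.0
```

```bash
cat >> meas.py <<'E'
def st(c):
    o=np.array([566.,.8]); ex=np.array([-.058,-.9983]); ey=np.array([.9983,-.058]); v=np.array(c)-o
    return (v@ex).round(1),(v@ey).round(1)
E
python3 - <<'E'
from meas import *
p,d,m=snap('wrist','wrist2'); s=r.read_state(); print(s['tcp_pos'],s['force'],s['time_s'],s['width'])
w=wood(p,d,m,(.575,.145)); print(w,st(w[0]))
print(' posts',tops(p,d,m,.034,.05,[(.4995,.001),(.633,-.005)],.032,.04))
E
```

```text
[0.57468869 0.08426266 0.22393043] [-1.27426392 -0.04105176 -0.50966772] 3.5167 0.04078239942930662
((570.3424682617188, 150.62594604492188), (93.89246368408203, 88.43714904785156), 77.63578796386719, 3820) (np.float64(-149.8), np.float64(-4.4))
 posts [(array([495.9,   6.9]), 18.1, array([0.4913, 0.01  ], dtype=float32), 600), (array([637.8,   4.4]), 13.6, array([0.6399, 0.0048], dtype=float32), 124)]
```

```bash
python3 - <<'E'
from meas import *
p,d,m=snap('wrist','wrist3'); s=r.read_state(); print(s['tcp_pos'],s['time_s'],s['width'])
w=wood(p,d,m,(.575,.145)); print(w,st(w[0]))
E
```

```text
[0.57222879 0.08488587 0.22157813] 3.5667 0.045039882118550624
((570.7462768554688, 150.21578979492188), (94.10027313232422, 88.99335479736328), 77.37562561035156, 4231) (np.float64(-149.4), np.float64(-3.9))
```

View pics/wrist3.png

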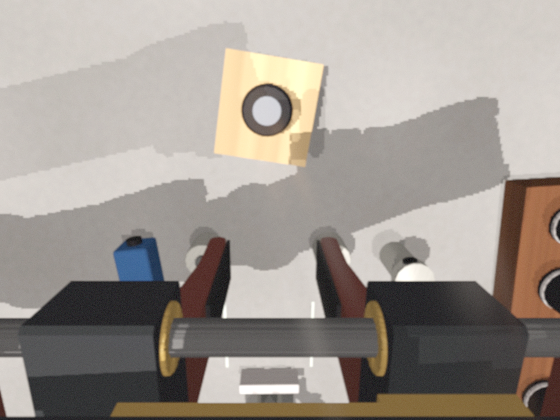

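The carrier at (270,107) is now about 4 mm off centre and turned 9°. Now I'll go behind it with the fingers spread across, to push it square.

>>> {"api": "send_rows", "payload": {"increments": [[0.57, 0, 0.035, 0, 0], [0.57, 0.003, 0.075, 0, 0], [0.57, 0.006, 0.115, 0, 0], [0.57, 0.006, 0.1455, -0.01, 0], [0.57, 0.006, 0.1455, -0.05, 0], [0.57, 0.006, 0.1455, -0.09, 0], [0.57, 0.006, 0.1455, -0.13, 0], [0.57, 0.006, 0.1455, -0.17, 0]]}}

```text
time_s: 4.23
tcp_pos: [0.5748, 0.231, 0.0476]
tool_rot: [0.727, 0.687, -0.001, -0.001]
force: [1.2, 0.1, 1.1]
width: 0.0503
gripper_force: 0.0
```

>>> {"api": "send_rows", "payload": {"increments": [[0.57, 0, 0, -0.03, 0], [0.57, 0, 0, -0.041, 0], [0.57, 0, 0, -0.041, 0], [0.57, 0, -0.005, -0.041, 0], [0.57, -0.001, -0.01, -0.041, 0], [0.57, -0.001, -0.015, -0.041, 0], [0.57, -0.001, -0.02, -0.041, 0], [0.57, -0.001, -0.025, -0.041, 0]]}}

```text
time_s: 4.9
tcp_pos: [0.5769, 0.2063, 0.0114]
tool_rot: [0.727, 0.686, 0.002, -0.0]
force: [-0.8, 3.3, 1.5]
width: 0.0501
gripper_force: 1.5
```

>>> {"api": "send_rows", "payload": {"increments": [[0.57, 0, -0.005, 0, 0], [0.57, -0.001, -0.01, 0, 0], [0.57, -0.001, -0.015, 0, 0], [0.57, -0.001, -0.02, 0, 0], [0.57, -0.001, -0.025, 0, 0], [0.57, -0.002, -0.029, 0, 0], [0.57, -0.002, -0.032, 0, 0], [0.57, -0.002, -0.032, 0, 0]]}}

```text
time_s: 5.57
tcp_pos: [0.5743, 0.1723, 0.0097]
tool_rot: [0.728, 0.686, -0.0, 0.0]
force: [1.5, 1.9, 0.8]
width: 0.0499
gripper_force: 0.9
```

```bash
python3 - <<'E'
from meas import *
s=r.read_state(); print(s['tcp_pos'],s['force'],s['time_s'],s['width'])
for f in('scene','side','wrist'):
    p,d,m=snap(f,f+'4'); 
    w=wood(p,d,m,(.572,.11)); print(f,w,st(w[0]))
E
```

```text
[0.57425547 0.1723051  0.00966586] [1.47076212 1.90891764 0.7672794 ] 5.5667 0.049904318760138386
scene ((584.4041748046875, 110.25778198242188), (92.42799377441406, 95.86842346191406), 87.15438079833984, 531) (np.float64(-110.3), np.float64(12.0))
side ((575.4615478515625, 106.63627624511719), (97.799560546875, 89.51795196533203), 87.25830841064453, 520) (np.float64(-106.2), np.float64(3.3))
wrist ((574.3411254882812, 146.58200073242188), (80.2224349975586, 79.86382293701172), 87.28311920166016, 6450) (np.float64(-146.0), np.float64(-0.1))
```

The carrier is now square (87.2° against 86.7°), but its centre is about 8 mm toward +y of the gap axis. I'll give it a side push from the +x side at its middle.

>>> {"api": "send_rows", "payload": {"increments": [[0.57, 0, 0.015, 0, 0], [0.3, 0.005, 0.02, 0.035, 0], [0, 0.02, 0.02, 0.075, 0], [0, 0.05, 0.0, 0.09, 0], [0, 0.08, -0.03, 0.09, 0], [0, 0.088, -0.06, 0.09, 0], [0, 0.088, -0.066, 0.065, 0], [0, 0.088, -0.066, 0.03, 0]]}}

```text
time_s: 6.38
tcp_pos: [0.6656, 0.1035, 0.0418]
tool_rot: [0.729, 0.684, 0.002, 0.003]
force: [-0.0, 0.7, -0.7]
width: 0.007
gripper_force: 0.0
```

>>> {"api": "send_rows", "payload": {"increments": [[0, 0, 0, -0.025, 0], [0, 0, 0, -0.03, 0], [0, -0.008, 0, -0.03, 0], [0, -0.016, 0, -0.03, 0], [0, -0.022, 0, -0.03, 0], [0, -0.028, 0, -0.03, 0], [0, -0.033, 0, -0.03, 0], [0, -0.033, 0, -0.03, 0]]}}

```text
time_s: 7.05
tcp_pos: [0.629, 0.1079, 0.0111]
tool_rot: [0.727, 0.686, 0.001, 0.001]
force: [0.2, 0.2, -0.9]
width: 0.0005
gripper_force: 0.0
```

```bash
python3 - <<'E'
from meas import *
s=r.read_state(); print(s['tcp_pos'],s['force'],s['time_s'],s['width'])
for f in('scene','side'):
    p,d,m=snap(f,f+'5'); 
    w=wood(p,d,m,(.575,.11)); print(f,w,st(w[0]))
E
```

```text
[0.6290254  0.10786396 0.01113119] [ 0.1811802   0.22405518 -0.91989349] 7.05 0.0004963752305648455
scene ((579.5438232421875, 110.82266235351562), (95.50443267822266, 89.78043365478516), 85.47850036621094, 209) (np.float64(-110.6), np.float64(7.1))
side ((571.0184326171875, 108.74937438964844), (101.42235565185547, 91.20101165771484), 86.73092651367188, 495) (np.float64(-108.1), np.float64(-1.3))
```

>>> {"api": "send_rows", "payload": {"increments": [[0, -0.002, 0, 0, 0], [0, -0.004, 0, 0, 0], [0, -0.004, 0, 0, 0], [0, 0.01, 0, 0, 0], [0, 0.015, 0, 0.04, 0], [0.3, 0.01, -0.01, 0.08, 0], [1, -0.01, -0.03, 0.12, 0], [1, -0.04, -0.04, 0.16, 0]]}}

```text
time_s: 7.82
tcp_pos: [0.5985, 0.0694, 0.1578]
tool_rot: [0.728, 0.686, -0.0, 0.0]
force: [0.6, -0.2, 1.0]
width: 0.0173
gripper_force: 0.0
```

>>> {"api": "send_rows", "payload": {"increments": [[1, -0.015, 0.0, 0.04, 0], [1, -0.015, 0.0, 0.05, 0], [1, -0.015, 0.0, 0.05, 0], [1, -0.015, 0.0, 0.05, 0], [1, -0.015, 0.0, 0.05, 0]]}}

```text
time_s: 8.23
tcp_pos: [0.5825, 0.0712, 0.2047]
tool_rot: [0.727, 0.686, -0.001, -0.001]
force: [0.1, -0.0, 0.1]
width: 0.0505
gripper_force: 0.0
```

```bash
python3 - <<'E'
from meas import *
s=r.read_state(); print(s['tcp_pos'],s['time_s'],s['width'])
p,d,m=snap('wrist','wrist6')
w=wood(p,d,m,(.575,.11)); print(w,st(w[0]))
print(' posts',tops(p,d,m,.034,.05,[(.4995,.004),(.633,-.003)],.03,.04))
# stop: bright thing near z=.028, expected around (556.5,-162)
P=cloud(d,m);k=(abs(P[...,2]-.028)<.007)&(abs(P[...,0]-.556)<.06)&(abs(P[...,1]+.168)<.03)
v,u=np.nonzero(k); W=np.array([ray(a,b,.028,m)[:2] for a,b in zip(u,v)],np.float32)
print(len(u), cv2.minAreaRect(W*1000) if len(u) else '', W.max(0) if len(u) else '')
E
```

```text
[0.58246225 0.0712282  0.20467884] 8.2333 0.05052852339100709
((571.4920043945312, 113.10992431640625), (95.36310577392578, 89.05844116210938), 86.4319839477539, 4474) (np.float64(-112.4), np.float64(-1.0))
 posts [(array([496.8,   7. ]), 18.3, array([0.4923, 0.0104], dtype=float32), 492), (array([629.2,  -1.6]), 17.9, array([ 6.22e-01, -4.00e-04], dtype=float32), 396)]
899 ((555.2339477539062, -168.59735107421875), (26.896862030029297, 69.3812026977539), 85.41792297363281) [ 0.59019196 -0.15349409]
```

The wrist view puts the carrier 1 mm off axis and square, and the stop where expected. Next I'll go behind it and push straight through.

>>> {"api": "send_rows", "payload": {"increments": [[0.57, -0.002, 0.035, 0, 0], [0.57, -0.004, 0.07, 0, 0], [0.57, -0.0065, 0.1, 0, 0], [0.57, -0.0065, 0.1245, -0.015, 0], [0.57, -0.0065, 0.1245, -0.05, 0], [0.57, -0.0065, 0.1245, -0.085, 0], [0.57, -0.0065, 0.1245, -0.12, 0], [0.57, -0.0065, 0.1245, -0.12, 0]]}}

```text
time_s: 8.95
tcp_pos: [0.5711, 0.1937, 0.078]
tool_rot: [0.727, 0.687, -0.007, -0.003]
force: [-0.8, -0.6, -0.2]
width: 0.0499
gripper_force: 0.0
```

```bash
python3 - <<'E'
from meas import *
s=r.read_state(); print(s['tcp_pos'],s['tool_rot'],s['time_s'],s['width'],st(s['tcp_pos'][:2]*1000))
E
```

```text
[0.57107391 0.19373634 0.07801259] [ 0.72690817  0.6866933  -0.00703751 -0.00270232] 8.95 0.04986385162766569 (np.float64(-192.9), np.float64(-6.1))
```

>>> {"api": "send_rows", "payload": {"increments": [[0.57, 0, 0, -0.03, 0], [0.57, 0, 0, -0.055, 0], [0.57, 0, 0, -0.068, 0], [0.57, 0, 0, -0.068, 0], [0.57, 0, 0, -0.068, 0], [0.57, 0, 0, -0.068, 0]]}}

```text
time_s: 9.45
tcp_pos: [0.5779, 0.1961, 0.0202]
tool_rot: [0.727, 0.686, 0.001, 0.0]
force: [-0.1, -0.0, 0.2]
width: 0.0501
gripper_force: 0.0
```

>>> {"api": "send_rows", "payload": {"increments": [[0.57, 0, -0.004, -0.01, 0], [0.57, -0.0005, -0.01, -0.01, 0], [0.57, -0.001, -0.016, -0.01, 0], [0.57, -0.001, -0.022, -0.01, 0], [0.57, -0.0015, -0.028, -0.01, 0], [0.57, -0.002, -0.034, -0.01, 0], [0.57, -0.0025, -0.04, -0.01, 0], [0.57, -0.0025, -0.046, -0.01, 0]]}}

```text
time_s: 10.12
tcp_pos: [0.5745, 0.1498, 0.009]
tool_rot: [0.727, 0.686, 0.001, -0.0]
force: [1.1, 2.8, 0.5]
width: 0.0498
gripper_force: 1.6
```

>>> {"api": "send_rows", "payload": {"increments": [[0.57, -0.0005, -0.006, 0, 0], [0.57, -0.0005, -0.012, 0, 0], [0.57, -0.001, -0.018, 0, 0], [0.57, -0.0015, -0.024, 0, 0], [0.57, -0.0015, -0.03, 0, 0], [0.57, -0.002, -0.036, 0, 0], [0.57, -0.0025, -0.04, 0, 0], [0.57, -0.0025, -0.04, 0, 0]]}}

```text
time_s: 10.78
tcp_pos: [0.5719, 0.108, 0.0087]
tool_rot: [0.728, 0.686, -0.0, 0.0]
force: [0.1, 0.3, 0.7]
width: 0.0499
gripper_force: 0.4
```

```bash
python3 - <<'E'
from meas import *
s=r.read_state(); print(s['tcp_pos'],s['force'],s['time_s'],s['width'])
for f in('scene','side'):
    p,d,m=snap(f,f+'7'); 
    w=wood(p,d,m,(.57,.055)); print(f,w,st(w[0]))
E
```

```text
[0.57187583 0.10795734 0.00865906] [0.10080513 0.29600037 0.7080797 ] 10.7833 0.049891106411715305
scene ((573.4490966796875, 46.61337661743164), (93.912841796875, 97.111083984375), 85.77058410644531, 455) (np.float64(-46.2), np.float64(4.8))
side ((565.4171752929688, 42.9226188659668), (97.0350570678711, 89.85865783691406), 86.7182846069336, 571) (np.float64(-42.0), np.float64(-3.0))
```

>>> {"api": "send_rows", "payload": {"increments": [[0.57, -0.0005, -0.005, 0, 0], [0.57, -0.0005, -0.01, 0, 0], [0.57, -0.001, -0.015, 0, 0], [0.57, -0.001, -0.02, 0, 0], [0.57, -0.0015, -0.025, 0, 0], [0.57, -0.002, -0.03, 0, 0], [0.57, -0.002, -0.035, 0, 0], [0.57, -0.0025, -0.04, 0, 0]]}}

```text
time_s: 11.55
tcp_pos: [0.5693, 0.069, 0.0087]
tool_rot: [0.727, 0.686, -0.0, 0.0]
force: [-0.0, 2.2, -1.2]
width: 0.0501
gripper_force: 0.8
```

```bash
python3 - <<'E'
from meas import *
s=r.read_state(); print(s['tcp_pos'],s['force'],s['time_s'],st(s['tcp_pos'][:2]*1000))
for f in('scene','side'):
    p,d,m=snap(f,f+'8'); 
    w=wood(p,d,m,(.568,.01)); print(f,w,st(w[0]))
E
```

```text
[0.56930134 0.06900504 0.00865904] [-0.02770888  2.15921391 -1.1554148 ] 11.55 (np.float64(-68.3), np.float64(-0.7))
scene ((572.114990234375, 6.427051544189453), (92.87399291992188, 93.02893829345703), 87.77606964111328, 423) (np.float64(-6.0), np.float64(5.8))
side ((564.552978515625, 2.9014739990234375), (97.760009765625, 88.02355194091797), 86.69124603271484, 637) (np.float64(-2.0), np.float64(-1.6))
```

>>> {"api": "send_rows", "payload": {"increments": [[0.57, -0.0005, -0.006, 0, 0], [0.57, -0.0005, -0.012, 0, 0], [0.57, -0.001, -0.018, 0, 0], [0.57, -0.0015, -0.024, 0, 0], [0.57, -0.0015, -0.03, 0, 0], [0.57, -0.002, -0.036, 0, 0], [0.57, -0.0025, -0.042, 0, 0], [0.57, -0.003, -0.048, 0, 0]]}}

```text
time_s: 12.32
tcp_pos: [0.5664, 0.0212, 0.0088]
tool_rot: [0.727, 0.686, 0.0, 0.0]
force: [-0.2, 3.0, 0.5]
width: 0.0501
gripper_force: 1.5
```

>>> {"api": "send_rows", "payload": {"increments": [[0.57, -0.0005, -0.006, 0, 0], [0.57, -0.0005, -0.012, 0, 0], [0.57, -0.001, -0.018, 0, 0], [0.57, -0.0015, -0.024, 0, 0], [0.57, -0.0015, -0.03, 0, 0], [0.57, -0.002, -0.036, 0, 0], [0.57, -0.0025, -0.042, 0, 0], [0.57, -0.003, -0.048, 0, 0]]}}

```text
time_s: 12.98
tcp_pos: [0.5634, -0.0267, 0.0088]
tool_rot: [0.727, 0.686, 0.0, 0.0]
force: [1.3, 4.1, 2.8]
width: 0.0499
gripper_force: 2.1
```

```bash
python3 - <<'E'
from meas import *
s=r.read_state(); print(s['tcp_pos'],s['force'],s['time_s'],st(s['tcp_pos'][:2]*1000))
for f in('scene','side'):
    p,d,m=snap(f,f+'9'); 
    w=wood(p,d,m,(.562,-.09)); print(f,w,st(w[0]))
E
```

```text
[ 0.56342851 -0.02674748  0.0087766 ] [1.34628722 4.0907039  2.78806359] 12.9833 (np.float64(27.6), np.float64(-1.0))
scene ((566.56982421875, -88.92352294921875), (93.70915222167969, 96.5436782836914), 87.74156188964844, 418) (np.float64(89.5), np.float64(5.8))
side ((556.637939453125, -92.59855651855469), (97.79315185546875, 92.06433868408203), 86.84973907470703, 788) (np.float64(93.8), np.float64(-3.9))
```

>>> {"api": "send_rows", "payload": {"increments": [[0.57, -0.0005, -0.005, 0, 0], [0.57, -0.0005, -0.01, 0, 0], [0.57, -0.001, -0.015, 0, 0], [0.57, -0.001, -0.018, 0, 0], [0.57, -0.001, -0.021, 0, 0], [0.57, -0.0015, -0.023, 0, 0], [0.57, -0.0015, -0.025, 0, 0], [0.57, -0.0015, -0.025, 0, 0]]}}

```text
time_s: 13.75
tcp_pos: [0.5615, -0.0522, 0.0085]
tool_rot: [0.728, 0.686, -0.0, 0.0]
force: [-0.0, 0.4, 0.1]
width: 0.0499
gripper_force: 0.2
```

```bash
python3 - <<'E'
from meas import *
s=r.read_state(); print(s['tcp_pos'],s['force'],s['time_s'],st(s['tcp_pos'][:2]*1000))
for f in('scene','side'):
    p,d,m=snap(f,f+'10'); 
    w=wood(p,d,m,(.56,-.115)); print(f,w,st(w[0]))
E
```

```text
[ 0.5615438  -0.052174    0.00853047] [-0.01885155  0.44592578  0.06529009] 13.75 (np.float64(53.1), np.float64(-1.4))
scene ((563.8696899414062, -115.56352233886719), (90.94293975830078, 93.21331787109375), 87.74292755126953, 406) (np.float64(116.3), np.float64(4.6))
side ((555.9242553710938, -115.36429595947266), (97.62286376953125, 90.9696044921875), 86.8101806640625, 692) (np.float64(116.6), np.float64(-3.3))
```

>>> {"api": "send_rows", "payload": {"increments": [[0.57, 0, -0.001, 0, 0], [0.57, 0, -0.002, 0, 0], [0.57, 0, -0.003, 0, 0], [0.57, 0, -0.003, 0, 0]]}}

```text
time_s: 14.18
tcp_pos: [0.5617, -0.0544, 0.0086]
tool_rot: [0.727, 0.686, -0.0, -0.0]
force: [0.3, 1.0, -0.9]
width: 0.0496
gripper_force: 0.8
```

>>> {"api": "send_rows", "payload": {"increments": [[0.57, 0, -0.001, 0, 0], [0.57, 0, -0.002, 0, 0], [0.57, 0, -0.003, 0, 0], [0.57, 0, -0.004, 0, 0], [0.57, 0, -0.004, 0, 0]]}}

```text
time_s: 14.6
tcp_pos: [0.5617, -0.0555, 0.0086]
tool_rot: [0.727, 0.687, 0.001, -0.001]
force: [-0.7, 8.9, 0.9]
width: 0.0499
gripper_force: 4.1
```

The force rose to 8.9 N and the tool stalled, so the carrier is home. I'll back off, rise, and check before the toggle.

>>> {"api": "send_rows", "payload": {"increments": [[0.57, 0.001, 0.015, 0, 0], [0.57, 0.0015, 0.025, 0.005, 0], [0.57, 0.0015, 0.025, 0.045, 0], [0.4, 0.0015, 0.025, 0.085, 0], [0.2, 0.0015, 0.025, 0.125, 0], [0, 0.0015, 0.025, 0.165, 0], [0, 0.0015, 0.025, 0.205, 0], [0, 0.0015, 0.025, 0.245, 0]]}}

```text
time_s: 15.27
tcp_pos: [0.5629, -0.0337, 0.2565]
tool_rot: [0.727, 0.686, 0.0, 0.001]
force: [1.7, -0.2, -0.4]
width: 0.02
gripper_force: 0.0
```

>>> {"api": "send_rows", "payload": {"increments": [[0, 0, 0, 0.03, 0], [0, 0, 0, 0.03, 0], [0, 0, 0, 0.03, 0], [0, 0, 0, 0.03, 0]]}}

```text
time_s: 15.6
tcp_pos: [0.5628, -0.0336, 0.2832]
tool_rot: [0.727, 0.686, -0.0, -0.0]
force: [-0.5, 0.7, -0.6]
width: 0.0007
gripper_force: 0.0
```

```bash
python3 - <<'E'
from meas import *
s=r.read_state(); print(s['tcp_pos'],s['time_s'],s['width'],st(s['tcp_pos'][:2]*1000))
for f in('scene','side'):
    p,d,m=snap(f,f+'11'); P=cloud(d,m)
    w=wood(p,d,m,(.56,-.115)); print(f,w,st(w[0]))
    h=cv2.cvtColor(p,cv2.COLOR_RGB2HSV); k=((h[...,0]<6)|(h[...,0]>174))&(h[...,1]>150)&(h[...,2]>70)&(abs(P[...,1]+.22)<.1)&(P[...,2]<.25)
    Q=P[k]; print(len(Q),Q.mean(0),Q.min(0),Q.max(0),st(Q.mean(0)[:2]*1000))
E
```

```text
[ 0.56276333 -0.03358634  0.28319495] 15.6 0.0007129849421291484 (np.float64(34.5), np.float64(-1.2))
scene ((563.830810546875, -116.36683654785156), (98.80646514892578, 93.22744750976562), 87.7428970336914, 659) (np.float64(117.1), np.float64(4.6))
90 [ 0.55987652 -0.22905171  0.19647552] [ 0.54630068 -0.24347578  0.16899184] [ 0.56780866 -0.21675713  0.21532609] (np.float64(229.8), np.float64(7.2))
side ((555.46923828125, -117.19601440429688), (99.33584594726562, 92.10691833496094), 86.40477752685547, 720) (np.float64(118.4), np.float64(-3.7))
126 [ 0.54726484 -0.23711618  0.19915974] [ 0.54045896 -0.24653748  0.1653383 ] [ 0.55956559 -0.2231436   0.21417049] (np.float64(238.6), np.float64(-4.9))
```

View pics/side11.png

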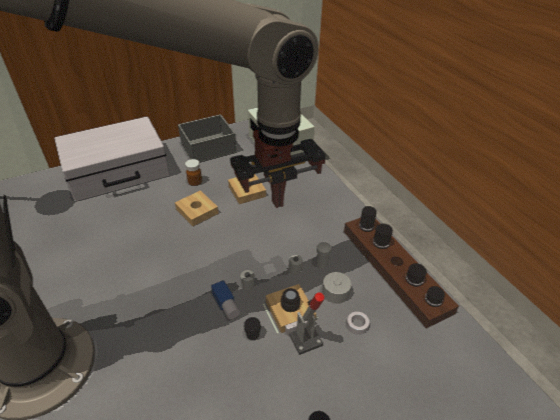

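The side view shows the carrier in the bay against the stop at (290,305), with the eyepiece standing and the lever still up, its red grip at (318,301). Now I'll take the closed fingers over and behind the lever.

>>> {"api": "send_rows", "payload": {"increments": [[0, -0.002, -0.037, 0, 0], [0, -0.004, -0.074, 0, 0], [0, -0.006, -0.111, 0, 0], [0, -0.008, -0.148, 0, 0], [0, -0.01, -0.185, 0, 0], [0, -0.012, -0.222, 0, 0], [0, -0.014, -0.256, 0, 0], [0, -0.014, -0.256, 0, 0]]}}

```text
time_s: 16.37
tcp_pos: [0.5459, -0.298, 0.2816]
tool_rot: [0.731, 0.682, -0.003, -0.0]
force: [-0.6, -0.2, -0.2]
width: 0.0005
gripper_force: 0.0
```

>>> {"api": "send_rows", "payload": {"increments": [[0, 0, 0, 0, 0], [0, 0, 0, -0.035, 0], [0, 0, 0, -0.07, 0], [0, 0, 0, -0.105, 0], [0, 0, 0, -0.105, 0], [0, 0, 0, -0.105, 0]]}}

```text
time_s: 16.87
tcp_pos: [0.5483, -0.2871, 0.1769]
tool_rot: [0.727, 0.687, -0.001, -0.003]
force: [0.6, -0.9, 0.8]
width: 0.0005
gripper_force: 0.0
```

```bash
python3 - <<'E'
from meas import *
s=r.read_state(); print(s['tcp_pos'],s['time_s'],s['force'],st(s['tcp_pos'][:2]*1000))
E
```

```text
[ 0.54832177 -0.28707     0.1768535 ] 16.8667 [ 0.56065877 -0.92375542  0.7930133 ] (np.float64(288.4), np.float64(-1.0))
```

>>> {"api": "send_rows", "payload": {"increments": [[0, 0.001, 0.015, 0.002, 0], [0, 0.002, 0.03, 0.004, 0], [0, 0.003, 0.045, 0.008, 0], [0, 0.004, 0.06, 0.011, 0], [0, 0.005, 0.072, 0.012, 0], [0, 0.006, 0.083, 0.012, 0], [0, 0.0065, 0.094, 0.011, 0], [0, 0.007, 0.105, 0.01, 0]]}}

```text
time_s: 17.53
tcp_pos: [0.5571, -0.1836, 0.1895]
tool_rot: [0.727, 0.686, 0.001, 0.001]
force: [0.9, -0.5, 0.7]
width: 0.0004
gripper_force: 0.6
```

```bash
python3 - <<'E'
from meas import *
s=r.read_state(); print(s['tcp_pos'],s['time_s'],s['force'],st(s['tcp_pos'][:2]*1000))
for f in('side',):
    p,d,m=snap(f,f+'12'); P=cloud(d,m)
    h=cv2.cvtColor(p,cv2.COLOR_RGB2HSV); k=((h[...,0]<6)|(h[...,0]>174))&(h[...,1]>150)&(h[...,2]>70)&(abs(P[...,1]+.18)<.1)&(P[...,2]<.25)
    Q=P[k]; print(len(Q),Q.mean(0),Q.min(0),Q.max(0),st(Q.mean(0)[:2]*1000))
E
```

```text
[ 0.55711843 -0.18364761  0.18952247] 17.5333 [ 0.87532438 -0.51389502  0.74397147] (np.float64(184.6), np.float64(1.8))
81 [ 0.54838871 -0.17205881  0.18714606] [ 0.54484345 -0.19182885  0.16094085] [ 0.55583994 -0.16113111  0.22661379] (np.float64(173.6), np.float64(-7.6))
```

>>> {"api": "send_rows", "payload": {"increments": [[0, 0, 0.011, -0.002, 0], [0, 0.0005, 0.021, -0.006, 0], [0, 0.001, 0.032, -0.013, 0], [0, 0.0015, 0.042, -0.022, 0], [0, 0.002, 0.05, -0.028, 0], [0, 0.0025, 0.058, -0.034, 0], [0, 0.003, 0.065, -0.044, 0], [0, 0.003, 0.07, -0.05, 0]]}}

```text
time_s: 18.25
tcp_pos: [0.559, -0.1131, 0.1372]
tool_rot: [0.727, 0.687, -0.0, -0.001]
force: [0.7, -1.2, 0.8]
width: 0.0003
gripper_force: 0.4
```

>>> {"api": "send_rows", "payload": {"increments": [[0, 0.0005, 0.004, -0.008, 0], [0, 0.0005, 0.008, -0.016, 0], [0, 0.0005, 0.011, -0.024, 0], [0, 0.001, 0.013, -0.032, 0], [0, 0.001, 0.015, -0.039, 0], [0, 0.001, 0.016, -0.043, 0], [0, 0.001, 0.016, -0.045, 0], [0, 0.001, 0.016, -0.045, 0]]}}

```text
time_s: 18.92
tcp_pos: [0.56, -0.0984, 0.0931]
tool_rot: [0.727, 0.686, -0.0, -0.0]
force: [0.2, 0.7, 0.8]
width: 0.0002
gripper_force: 0.0
```

```bash
python3 - <<'E'
from meas import *
s=r.read_state(); print(s['tcp_pos'],s['time_s'],s['force'],st(s['tcp_pos'][:2]*1000))
for f in('side','scene'):
    p,d,m=snap(f,f+'13'); P=cloud(d,m)
    h=cv2.cvtColor(p,cv2.COLOR_RGB2HSV); k=((h[...,0]<6)|(h[...,0]>174))&(h[...,1]>150)&(h[...,2]>70)&(abs(P[...,1]+.1)<.1)&(P[...,2]<.25)
    Q=P[k]; print(len(Q),Q.mean(0),Q.min(0),Q.max(0),st(Q.mean(0)[:2]*1000))
E
```

```text
[ 0.56002721 -0.0984111   0.09314395] 18.9167 [0.20424621 0.6882958  0.83239762] (np.float64(99.4), np.float64(-0.2))
50 [ 0.55405743 -0.08904686  0.09028075] [ 0.54854987 -0.11145276  0.08274157] [ 0.56518778 -0.06099543  0.12509795] (np.float64(90.4), np.float64(-6.7))
33 [ 0.56812936 -0.06863411  0.09101523] [ 0.56118298 -0.07667451  0.08404621] [ 0.5754858  -0.05958696  0.09672804] (np.float64(69.2), np.float64(6.2))
```

>>> {"api": "send_rows", "payload": {"increments": [[0, 0, 0.001, -0.002, 0], [0, 0, 0.001, -0.004, 0], [0, 0, 0.001, -0.006, 0], [0, 0, 0.001, -0.006, 0]]}}

```text
time_s: 19.35
tcp_pos: [0.5609, -0.0975, 0.09]
tool_rot: [0.727, 0.686, 0.0, 0.001]
force: [-6.1, 0.6, 18.9]
width: 0.0006
gripper_force: 9.5
```

The force is 18.9 N at z = 90 mm, so the lever is against its hard stop. I'll hold briefly, then retreat upward.

>>> {"api": "send_rows", "payload": {"increments": [[0, 0, 0, 0, 0], [0, 0, 0, 0, 0], [0, 0, 0, 0.02, 0], [0, 0, 0, 0.05, 0], [0, 0, 0, 0.09, 0], [0, 0, 0, 0.13, 0], [0, 0, 0, 0.17, 0], [0, 0, 0, 0.2, 0]]}}

```text
time_s: 20.02
tcp_pos: [0.5609, -0.0974, 0.2914]
tool_rot: [0.727, 0.686, 0.001, 0.001]
force: [1.9, 0.1, -0.9]
width: 0.0001
gripper_force: 0.0
```

>>> {"api": "send_rows", "payload": {"increments": [[0, 0, 0.035, 0, 0], [0, 0, 0.07, 0, 0], [0, 0, 0.1, 0, 0], [0, 0, 0.1, 0, 0], [0, 0, 0.1, 0, 0], [0, 0, 0.1, 0, 0]]}}

```text
time_s: 20.52
tcp_pos: [0.5602, 0.002, 0.2875]
tool_rot: [0.727, 0.686, -0.0, 0.0]
force: [0.5, -0.0, 0.2]
width: 0.0001
gripper_force: 0.0
```

```bash
python3 - <<'E'
from meas import *
s=r.read_state(); print(s['tcp_pos'],s['time_s'],s['force'])
ims=[]
for f in('side','scene'):
    p,d,m=snap(f,f+'14'); w=wood(p,d,m,(.56,-.115)); print(f,w,st(w[0]))
    b=(190,220,390,370) if f=='side' else (110,170,310,320)
    ims.append(cv2.resize(p[b[1]:b[3],b[0]:b[2],::-1],(400,300),interpolation=3))
cv2.imwrite('pics/fin.png',np.hstack(ims))
E
```

```text
[0.56021974 0.00200119 0.28754311] 20.5167 [ 0.47960901 -0.00504393  0.1788324 ]
side ((555.5081787109375, -116.36791229248047), (97.5493392944336, 92.9258041381836), 87.5256118774414, 690) (np.float64(117.6), np.float64(-3.7))
scene ((574.4964599609375, -116.9457778930664), (98.48959350585938, 71.86711883544922), 87.7428970336914, 535) (np.float64(117.1), np.float64(15.3))
```

View pics/fin.png

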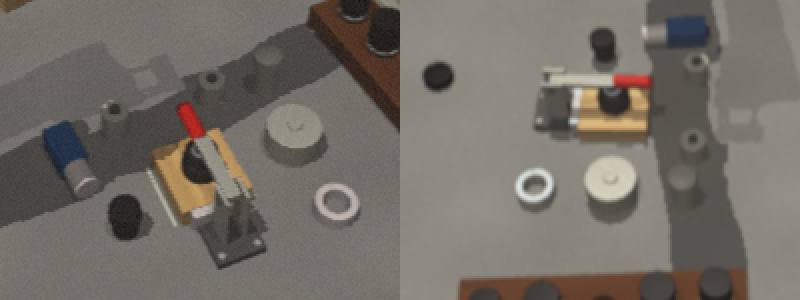

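The final crops show the lever level over the eyepiece (red grip at crop (192,120) and (632,80)). The carrier is square against the stop, the other things are where they stood, and the arm is clear.

```bash
python3 -c "
from plant import r
print(r.sign_off())"
```

```text
the job is handed in; nothing more can be done
None
```

I pushed the carrier through the posts until it met the end stop, pressed the toggle down to its hard stop, moved the arm clear and handed the job in at about 20.5 s; `sign_off()` returned no verdict.

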